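# Break the sealed gauge case's lid loose and hold it ajar

## Robot

A 6-joint arm with a two-finger parallel gripper is mounted at the origin on the work surface. World frame = base frame: x ahead of the robot, y to its left, z up, the work surface at z = 0. Lengths are in m, angles in degrees, forces in N, time in s.
With the tool pointing down it reaches from about 0.35 to 0.875 m from the base axis. Payload 4.2 kg.
Tool frame: the origin (TCP) lies midway between the tips of the shut fingers; the grasp point (between the pads) lies 19 mm behind it; y points along the fingers, z is the direction in which the jaws open and shut, and the axes are right-handed (so a half turn about y gives the same grasp; the last joint's range is limited). The gripper opens to 87 mm and grips with 3 to 60 N. Pads are 19 mm wide; open, the fingers measure 117 mm over their backs; the gripper's body (75 mm by 190 mm) begins 51 mm behind the grasp point.
Start: joints at [-62.246, 22.042, 0.453, 0, -68.411, -14.817], TCP at [0.14, -0.609, 0.223] pointing down, gripper open.
Joint ranges: [-179.83, 179.83], [-69.29, 118.12], [-61.27, 80.66], [-181.25, 117.63], [-171.15, -9.14], [-177.46, 177.46]. Speed limits (degrees/s): [159.86, 159.86, 180, 180, 180, 180].

## Interface

Orientations are given as [roll, pitch, yaw] about the fixed x, y, z axes, in that order (R = Rz(yaw) Ry(pitch) Rx(roll)).
In Python, from workcell import env gives the robot as it stands. The module is installed in compiled form; this text tells all that it offers. Calls block until the motion is done:
- env.goto(position, orientation): joint-space move of the TCP to a pose.
- env.move_straight(position, rotation=None, rate=0.15, force_limit=None): straight line of the TCP; rotation=None keeps the orientation; rate is the mean speed in m/s. With force_limit (N) it stops when the force on the tool has changed by that much, and returns True; else False.
- env.set_joints(angles): joint-space move.
- env.gripper_to(opening, grasp_force=None): opening from 0.0 (shut) to 1.0 (fully open); grasp_force is the grip in N (None keeps the last); returns when the fingers have stopped.
- env.dwell(seconds).
- env.inverse_kinematics(position, orientation): joint angles nearest the present ones, or None.
- env.read_state(): the state.
- env.grab_frame(name): name is "scene" or "top" or "wrist"; returns a dict with "image" (384x512x3 uint8, blue, green, red), "fx", "fy", "cx", "cy" (pixels), "D" ([k1, k2, p1, p2, k3] as OpenCV has them; the pictures are not rectified), "position" and "orientation" of the camera in the world. Camera axes: x right, y up, looking along -z (the intrinsics and any distortion apply to the point x, -y, -z); pixel columns grow to the right and rows downward; lengths in m; the calibration is good to about 2 mm. A picture is of the moment at which its call begins. There is no depth.
A pose or a line that the arm cannot do raises env.Unreachable and nothing moves.
- env.close_job(): hands the job in, once; it reports no verdict.
Trained networks look in a picture, given as the dict that the camera call returned (one of the last four; its "shot" number tells which), for a name from the list of things; names that differ only in an ending like _2 or _b are one class to them, and where a whole thing is asked for, a point or a joint stands for the part that bears it (a point fixed in the world has none). Each returns a list of dicts, best first, with "score" (0 to 1); they miss things now and then, are a little off and sometimes report something else, mostly with a low value. They report only what shows in the picture. A call takes as long as a camera call. They do not tell look-alikes from the thing itself.
- env.search_frame(picture, thing): "xyz" ([x, y, z] in m, in world coordinates, good to about 4 mm: the middle of the surface that is visible of it).
- env.trace(picture, thing): "mask" (384x512 bool, what is visible of it).
The state is a dict: "clock": time; "joint_positions": joint angles; "qvel": joint speeds; "joint_torque": joint torques, N m; "position": TCP position; "tool_rot": TCP orientation; "force": force on the tool from outside, world axes, zero at the start; "wrist_torque": the same for the moment, N m; "opening": opening from 0.0 (shut) to 1.0 (fully open).
Only numpy, scipy, OpenCV 4.12 (cv2) and the standard library are available. Lean on these libraries where they do the work, as an engineer would, in place of code of your own. Each camera call takes 0.05 s, during which the arm holds its last target. There are 200 camera calls.

## Task

Take the steel stub off the lid of the grey gauge case and stand it upright on the plywood board, lowering it rather than dropping it. Then pull the lid up by its bar handle until the sticky seal lets go, without jerking it high into the air, and finish while still holding it level and still above the case, about 25 mm (a finger's width) clear of the rim all round. Leave everything else on the table where it is.

Things in the scene. Friction and masses are not known exactly. Their poses are not given: they have to be found in the camera images.
- case: Grey painted steel case fixed to the table, 200 mm deep (its x) by 180 mm wide (its y), its rim 100 mm above the table, closed by a lift-off lid. Origin: centre of its underside, on the table, z up.
- lid: Loose grey lid of the case, 200 by 180 mm and 18 mm thick, about 0.45 kg, no hinge, with a bar handle across its middle. Origin: centre of the plate's underside, which lies on the rim, 100 mm above the table, when closed; axes as the case's. A snug seal under it grips 10 mm below the rim: pulling straight up takes a peak of about 14 to 23 N (the lid's weight included) some 3 to 5 mm up, then it lets go with a small snap and after 12 mm only the lid's weight is left.
- lid_handle (a point): Middle of the lid's bar handle, on the bar's axis: a round steel bar 10 mm thick and 90 mm long along the lid's y, standing on a post at each end, its axis 34 mm above the lid's flat top, over the lid's middle; 152 mm above the table when closed.
- stub: Plain round steel bar end 36 mm in diameter, 80 mm tall, about 0.62 kg, standing upright on the lid, 118 mm above the table, 50 to 75 mm beyond the handle (towards the case's +x). Origin: centre of its underside, z up.
- mat: Plywood board 160 by 160 mm, 4 mm thick, lying fixed on the table left or right of the case. Origin: centre of its underside; x and y along its edges, z up. A steel collar stands in one corner (+x, +y); the middle is free.
- collar: Bystander on the board: steel ring 40 mm across and 14 mm high, lying flat, near the board's +x +y corner, about 52 mm from the middle along each edge. Origin: centre of its underside.
- tray: Bystander: shallow open plastic tray 150 by 150 mm, 35 mm high, fixed on the table on the side of the case where the board is not. Origin: centre of its underside.
- vblock: Bystander: steel V-block 50 by 60 mm, 42 mm high, on the table behind the case. Origin: centre of its underside.
- slug: Bystander: short thick steel round 40 mm in diameter and 50 mm tall, standing on the table behind the case. Origin: centre of its underside.
- bowl: Bystander: plastic bowl 150 mm across, 60 mm high, behind the case. Origin: centre of its underside.
- bottle: Bystander: drink bottle 64 mm in diameter, 200 mm tall, standing at the far left of the table. Origin: centre of its underside.
- spanner: Bystander: spanner 120 mm long lying in the tray.
- hammer: Bystander: hammer 260 mm long lying at the far right of the table.
Things that resemble listed ones, but are neither listed nor needed, are in the scene too. What is shaped like the stub but blue is not meant.

How it is judged:
By the outcome, as a careful person would: the job done as asked, in the order asked, and still so for the second after the job is handed in, while the arm keeps its last pose, push and grip.
It also fails if it takes over 51 s, if anything falls off the work surface, if the arm or the gripper's body presses on something with over 40 N, if the wrist force passes 120 N, or if a joint passes its speed limit or range.

## Working session

There is one attempt and no reset: what is moved stays moved. The work goes in short steps, each a Python script; the robot and the scene stay as the last script left them, time stands still between calls to the robot, and variables do not carry over. Pictures are saved under pics/ and viewed, about 8 in all and at most 12, crops included, and the job is handed in when it is done.

```bash
mkdir -p pics
python3 - <<'E'
from workcell import env
import cv2,numpy as np
s=env.read_state(); print({k:np.round(s[k],3) for k in('clock','position','tool_rot','opening','force')})
for n in("top","scene"):
    f=env.grab_frame(n); cv2.imwrite(f"pics/{n}0.png",f["image"]); print(n,f["position"],f["orientation"],f["fx"],f["D"])
    for t in("case","lid","lid_handle","stub","mat","collar","tray","bottle"):
        print(t,[(np.round(d["xyz"],3).tolist(),round(d["score"],2)) for d in env.search_frame(f,t)[:3]])
print(env.read_state()["clock"])
E
```

```text
{'clock': np.float64(0.0), 'position': array([ 0.14 , -0.609,  0.221]), 'tool_rot': array([-8.9875e+01,  4.0000e-03,  1.2924e+01]), 'opening': np.float64(1.0), 'force': array([-0.051, -0.549,  0.559])}
top [0.39112735 0.02804577 1.59821651] [  6.98041164  -0.10942211 -90.17550785] 472.36823534294507 [-0.20158893  0.          0.          0.          0.        ]
case [([0.521, -0.068, 0.116], 0.43)]
lid [([0.523, -0.066, 0.115], 0.78)]
lid_handle [([0.524, -0.058, 0.118], 0.72), ([0.493, 0.028, 0.023], 0.32), ([0.592, -0.086, 0.196], 0.27)]
stub [([0.478, 0.114, 0.079], 0.67), ([0.594, -0.088, 0.197], 0.6), ([0.579, 0.114, 0.078], 0.55)]
mat [([0.532, 0.323, 0.0], 0.94)]
collar [([0.597, 0.363, 0.021], 0.62)]
tray [([0.473, -0.321, 0.002], 0.71)]
bottle [([0.684, 0.394, 0.126], 0.64)]
scene [1.10242472 0.11381615 1.02118352] [32.38439047  0.14862394 98.50329789] 420.3777261909324 [-0.09275534  0.          0.          0.          0.        ]
case [([0.624, -0.033, 0.056], 0.73), ([0.748, 0.034, 0.042], 0.32)]
lid [([0.537, -0.058, 0.117], 0.57)]
lid_handle [([0.532, -0.053, 0.115], 0.83)]
stub [([0.589, 0.118, 0.071], 0.86), ([0.355, -0.053, 0.077], 0.71), ([0.488, 0.114, 0.065], 0.68)]
mat [([0.54, 0.322, 0.006], 0.93), ([0.766, -0.13, 0.024], 0.47)]
collar [([0.598, 0.365, 0.016], 0.57)]
tray [([0.472, -0.319, 0.005], 0.6)]
bottle [([0.71, 0.39, 0.129], 0.58), ([0.704, -0.362, 0.023], 0.16)]
0.9
```

View pics/top0.png

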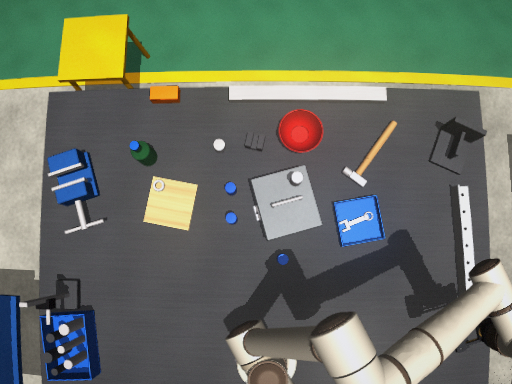

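View pics/scene0.png

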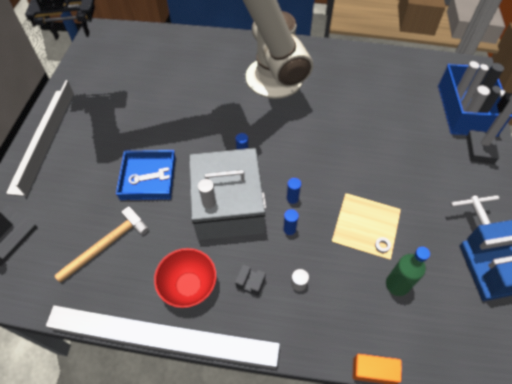

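Stub candidates in the top picture are white (297,177) on the lid, blue (231,187), (231,217) and (283,258), and the slug at (219,145). Only (297,177) is bare steel and stands on the lid beyond the handle. The board is at (171,203) with its collar at (158,185), so it lies left of the case. I'll confirm the stub in a wrist close-up.

```bash
cat > h.py <<'E'
from workcell import env
import cv2,numpy as np
from scipy.spatial.transform import Rotation as R
def K(f): return np.array([[f["fx"],0,f["cx"]],[0,f["fy"],f["cy"]],[0,0,1]])
def ray(f,px,z):
    u=cv2.undistortPoints(np.array(px,float).reshape(-1,1,2),K(f),np.array(f["D"],float)).reshape(-1,2)
    d=R.from_euler('xyz',f["orientation"],degrees=True).apply(np.c_[u[:,0],-u[:,1],-np.ones(len(u))])
    p=np.array(f["position"]); return p+d*((z-p[2])/d[:,2])[:,None]
def rect(f,t,z):
    r=env.trace(f,t)
    if not r: return None
    c=max(cv2.findContours(r[0]["mask"].astype(np.uint8),0,2)[0],key=cv2.contourArea)
    w=ray(f,c.reshape(-1,2),z)[:,:2]
    q=cv2.minAreaRect((w*1000).astype(np.float32)); return np.round(q[0],1),np.round(q[1],1),round(q[2],1),round(r[0]["score"],2)
def st():
    s=env.read_state(); return {k:np.round(s[k],3).tolist() for k in('clock','position','tool_rot','opening','force','wrist_torque')}
E
python3 - <<'E'
from h import *
f=env.grab_frame("top")
for t,z in(("lid",.118),("mat",.004),("lid_handle",.157),("collar",.014)): print(t,rect(f,t,z))
# wrist look above the case
env.goto([.50,-.065,.38],[-90,0,13])
f=env.grab_frame("wrist"); cv2.imwrite("pics/w1.png",f["image"]); print(f["position"],f["orientation"],st())
for t,z in(("lid",.118),("lid_handle",.157),("stub",.198)): print(t,rect(f,t,z),[(np.round(d["xyz"],3).tolist(),round(d["score"],2)) for d in env.search_frame(f,t)[:3]])
E
```

```text
lid (array([527.9, -63.1]), array([201.4, 179.7]), 15.1, 0.87)
mat (array([537.1, 326.1]), array([162.4, 163.5]), 79.4, 0.82)
lid_handle (array([524.8, -60.5]), array([203.1, 182.8]), 15.6, 0.65)
collar (array([597.5, 365. ]), array([38.6, 37.9]), 89.9, 0.38)
[ 0.4185664  -0.08364438  0.54224055] [-1.74519748e+01  5.02492792e-02  1.02973791e+02] {'clock': 3.583, 'position': [0.5, -0.066, 0.38], 'tool_rot': [-89.999, 0.033, 12.934], 'opening': 0.998, 'force': [0.127, 1.07, -0.584], 'wrist_torque': [-0.066, 0.012, 0.073]}
lid (array([526.1, -63.4]), array([199.9, 179.4]), 15.2, 0.8) [([0.512, -0.061, 0.116], 0.61)]
lid_handle (array([516.1, -65.2]), array([180.8, 162.7]), 15.3, 0.79) [([0.509, -0.057, 0.122], 0.67)]
stub (array([368.8, -61.1]), array([25.4, 31.4]), 76.7, 0.92) [([0.573, 0.111, 0.072], 0.77), ([0.482, 0.106, 0.08], 0.69), ([0.352, -0.057, 0.078], 0.67)]
```

View pics/w1.png

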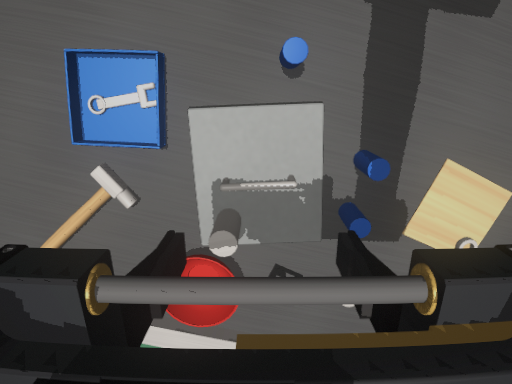

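The wrist view shows the bare steel stub standing on the lid, its top near (223,243), with the handle from (221,187) to (297,184). The blue ones at (295,52), (371,165) and (354,220) are the look-alikes. One enlarged crop will confirm it and give its position.

Run:
```python
from h import *
f=env.grab_frame("wrist")
im=f["image"][165:265,185:330]; cv2.imwrite("pics/w2.png",cv2.resize(im,None,fx=5,fy=5,interpolation=cv2.INTER_CUBIC))
print("stubtop w",ray(f,[(223,243)],.198),"handle ends",ray(f,[(221,187),(297,184)],.152))
# predicted outlines for the wrist
t=env.grab_frame("top"); print("stubtop t",ray(t,[(297,177)],.198),"handle t",ray(t,[(272,204.5),(301.5,197.5)],.152))
cv2.imwrite("pics/t2.png",cv2.resize(t["image"][155:245,240:330],None,fx=6,fy=6,interpolation=cv2.INTER_CUBIC))
```

```text
stubtop w [[ 0.59405045 -0.08997885  0.198     ]] handle ends [[ 0.53968368 -0.10843881  0.152     ]
 [ 0.51370276 -0.01389873  0.152     ]]
stubtop t [[ 0.59495312 -0.09127033  0.198     ]] handle t [[ 0.51646148 -0.01712427  0.152     ]
 [ 0.53777466 -0.10827043  0.152     ]]
```

View pics/w2.png

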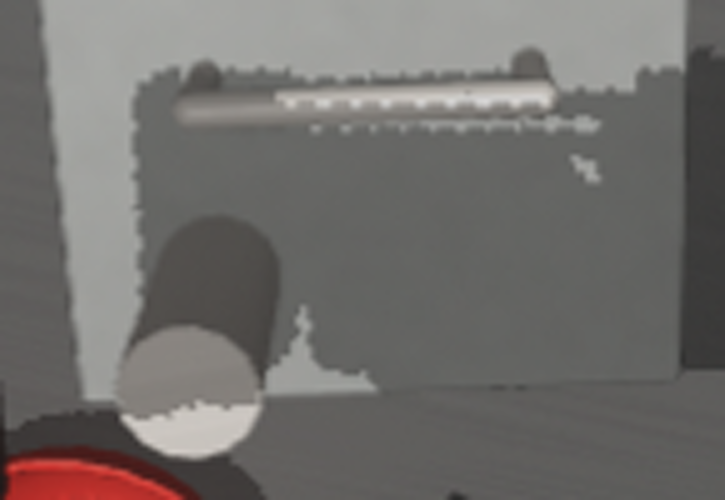

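Run:
```python
from h import *
o=[-90,0,15.2]
env.goto([.594,-.0905,.24],o)
env.move_straight([.594,-.0905,.144],o,rate=.08)
env.gripper_to(0.0,40); print(st())
z0=env.read_state()["position"]
env.move_straight([z0[0],z0[1],.27],rate=.1); print(st())
f=env.grab_frame("scene"); cv2.imwrite("pics/s3.png",cv2.resize(f["image"][100:330,100:450],None,fx=2,fy=2))
```

```text
{'clock': 6.958, 'position': [0.594, -0.091, 0.144], 'tool_rot': [-90.028, -0.022, 15.199], 'opening': 0.408, 'force': [0.448, -1.531, 0.087], 'wrist_torque': [-0.421, -0.146, -0.003]}
{'clock': 8.367, 'position': [0.594, -0.091, 0.269], 'tool_rot': [-89.963, 0.107, 15.192], 'opening': 0.401, 'force': [0.445, 0.263, -6.07], 'wrist_torque': [-0.019, 0.003, -0.04]}
```

View pics/s3.png

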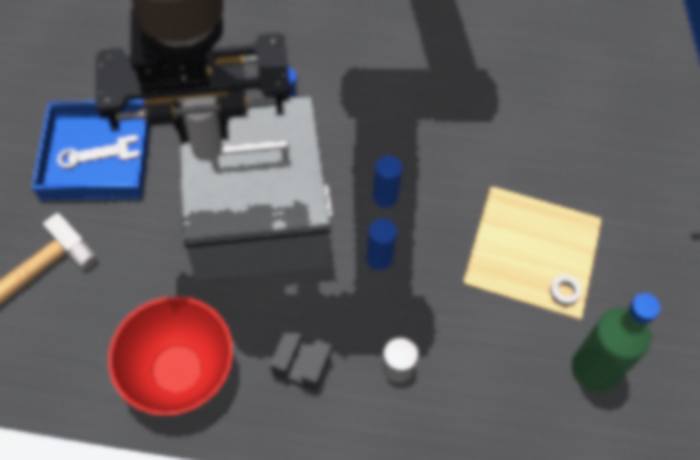

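The stub hangs in the jaws at (203,125), with 6 N measured, and the lid is still in place. Next it goes to the board.

Run:
```python
from h import *
o=[-90,0,15.2]; P=[.535,.324]
env.move_straight(P+[.25],o,rate=.25)
env.move_straight(P+[.045],o,rate=.1)
print(env.move_straight(P+[.022],o,rate=.015,force_limit=3), st())
env.gripper_to(0.62); print(st())
env.move_straight(P+[.16],o,rate=.12)
env.move_straight([.45,.15,.25],o,rate=.25)
f=env.grab_frame("top"); cv2.imwrite("pics/t4.png",cv2.resize(f["image"][130:270,110:340],None,fx=3,fy=3)); 
for t in("stub","mat","collar"): print(t,[(np.round(d["xyz"],3).tolist(),round(d["score"],2)) for d in env.search_frame(f,t)[:3]])
print(st()["clock"], rect(f,"lid",.118))
```

```text
True {'clock': 13.425, 'position': [0.535, 0.324, 0.03], 'tool_rot': [-90.024, 0.022, 15.215], 'opening': 0.405, 'force': [-1.078, -0.024, 6.214], 'wrist_torque': [0.07, 0.22, -0.03]}
{'clock': 14.083, 'position': [0.533, 0.322, 0.028], 'tool_rot': [-90.126, 0.319, 15.141], 'opening': 0.617, 'force': [0.481, -0.91, 0.2], 'wrist_torque': [0.016, -0.024, 0.016]}
stub [([0.577, 0.115, 0.079], 0.7), ([0.346, -0.05, 0.077], 0.69), ([0.536, 0.319, 0.084], 0.56)]
mat [([0.553, 0.337, -0.0], 0.84)]
collar [([0.595, 0.364, 0.018], 0.43)]
16.542 (array([528.2, -62.9]), array([200.3, 181.5]), 15.2, 0.96)
```

View pics/t4.png

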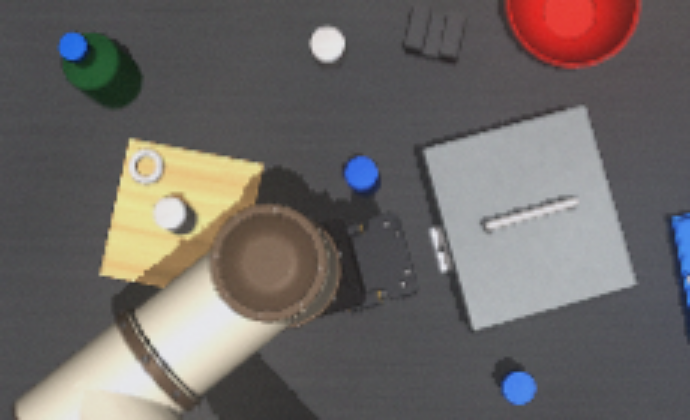

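The stub stands upright at about (172,214) in the crop, in the board's middle and clear of the collar at (146,166). The lid is bare, with the handle from (483,225) to (578,201). Now the handle.

Run:
```python
from h import *
f=env.grab_frame("top"); print(ray(f,[(286.8,201)],.152))
P=[.5272,-.0628]
q0=np.array(env.read_state()["joint_positions"])
best=min(((y,env.inverse_kinematics(P+[.2],[-90,0,y])) for y in(-74.8,105.2)),key=lambda a:np.inf if a[1] is None else np.abs(np.array(a[1])-q0).max())
print(best)
o=[-90,0,best[0]]
env.goto(P+[.24],o)
f=env.grab_frame("wrist"); cv2.imwrite("pics/w5.png",f["image"])
env.move_straight(P+[.136],o,rate=.08,force_limit=8); print(st())
env.gripper_to(0.0,6); print(st())
```

```text
[[ 0.52710861 -0.06275841  0.152     ]]
(-74.8, array([ 1.07235905e+01,  1.39541561e+01, -1.47162626e+01, -2.54444375e-14,
       -6.13295813e+01, -1.75523591e+02]))
{'clock': 19.158, 'position': [0.528, -0.063, 0.137], 'tool_rot': [-89.929, -0.014, -74.795], 'opening': 0.619, 'force': [-0.472, 0.356, 0.727], 'wrist_torque': [-0.064, 0.08, 0.002]}
{'clock': 19.967, 'position': [0.527, -0.063, 0.136], 'tool_rot': [-89.991, 0.0, -74.798], 'opening': 0.114, 'force': [0.947, 0.749, 0.203], 'wrist_torque': [-0.135, -0.032, -0.045]}
```

View pics/w5.png

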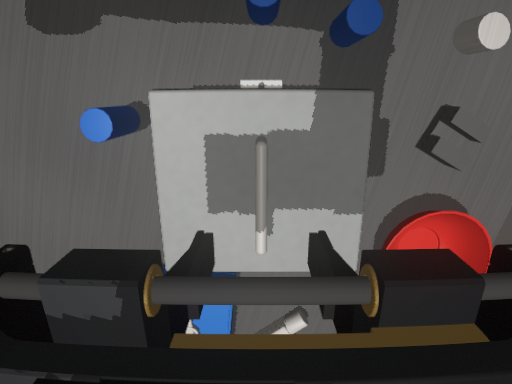

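The bar is between the fingers, with the opening at 9.9 mm. I'll grip firmly and pull slowly.

Run:
```python
from h import *
env.gripper_to(0.0,60); s=st(); print(s)
x,y,z=.5272,-.0628,.136
for dz in(.002,.004,.006,.009,.013,.018,.0265):
    env.move_straight([x,y,z+dz],rate=.01); s=st(); print(dz,s["clock"],s["position"],s["tool_rot"],s["opening"],s["force"],s["wrist_torque"])
env.dwell(.5); print(st())
f=env.grab_frame("scene"); cv2.imwrite("pics/s6.png",cv2.resize(f["image"][100:330,100:450],None,fx=2,fy=2)); 
for c in("top","scene"):
    g=env.grab_frame(c); print(c,rect(g,"lid",.143),[(np.round(d["xyz"],3).tolist(),round(d["score"],2)) for d in env.search_frame(g,"lid")[:1]])
```

```text
{'clock': 20.183, 'position': [0.527, -0.063, 0.136], 'tool_rot': [-89.985, -0.001, -74.799], 'opening': 0.092, 'force': [1.647, 0.068, -0.209], 'wrist_torque': [-0.076, -0.144, 0.027]}
0.002 20.533 [0.526, -0.063, 0.137] [-90.123, 0.062, -74.839] 0.097 [2.19, 0.657, -11.41] [0.044, -0.592, -0.006]
0.004 20.883 [0.526, -0.063, 0.138] [-90.206, 0.082, -74.838] 0.093 [3.501, 1.321, -21.537] [0.224, -0.979, -0.001]
0.006 21.233 [0.528, -0.063, 0.144] [-89.899, -0.076, -74.761] 0.097 [-0.548, 1.042, -7.067] [0.014, 0.234, -0.041]
0.009 21.683 [0.528, -0.063, 0.146] [-89.927, -0.056, -74.772] 0.096 [-2.078, -0.476, -1.994] [-0.179, 0.628, -0.006]
0.013 22.233 [0.527, -0.063, 0.149] [-89.968, -0.004, -74.796] 0.093 [-0.126, -0.288, -3.181] [-0.064, 0.048, 0.051]
0.018 22.883 [0.527, -0.063, 0.154] [-89.998, 0.002, -74.8] 0.092 [-0.293, -0.184, -4.918] [-0.113, 0.021, -0.019]
0.0265 23.883 [0.527, -0.063, 0.162] [-90.008, 0.002, -74.803] 0.097 [1.298, 0.298, -4.273] [-0.131, 0.0, 0.032]
{'clock': 24.383, 'position': [0.527, -0.063, 0.162], 'tool_rot': [-89.999, -0.0, -74.8], 'opening': 0.094, 'force': [-0.841, -0.419, -3.753], 'wrist_torque': [-0.095, 0.029, -0.027]}
top (array([478., -77.]), array([101.3, 184.1]), 16.9, 0.8) [([0.474, -0.051, 0.147], 0.78)]
scene (array([532.9, -61.8]), array([207.6, 180.2]), 15.4, 0.84) [([0.564, -0.049, 0.143], 0.9)]
```

View pics/s6.png

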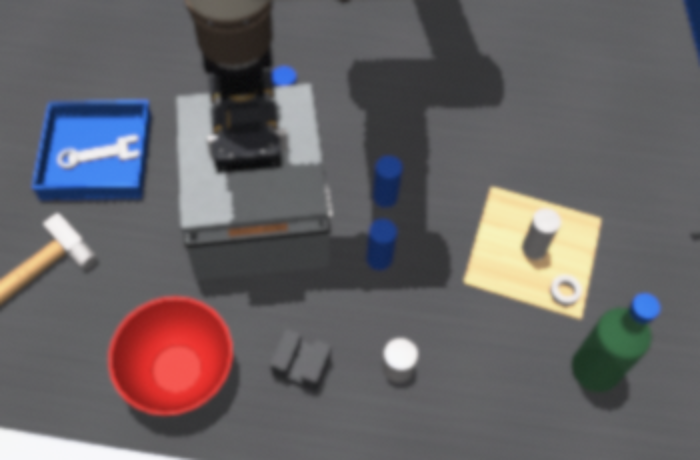

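The lid is off with only its weight left (about 4 N), but its front edge may be tilted against the rim. I'll enlarge that area, with predicted edges overlaid for a level lid at +26 mm.

Run:
```python
from h import *
f=env.grab_frame("scene")
C=np.array([.5272,-.0628]);a=np.radians(15.2);M=np.array([[np.cos(a),-np.sin(a)],[np.sin(a),np.cos(a)]])
xy=C+np.array([[.1,.09],[.1,-.09],[-.1,-.09],[-.1,.09]])@M.T
Rc=R.from_euler('xyz',f["orientation"],degrees=True)
def proj(z):
    c=Rc.inv().apply(np.c_[xy,np.full(4,z)]-f["position"])*[1,-1,-1]
    return cv2.projectPoints(c,np.zeros(3),np.zeros(3),K(f),np.array(f["D"],float))[0].reshape(-1,2)
x0,y0,s=180,130,8
im=cv2.resize(f["image"][y0:y0+75,x0:x0+95],None,fx=s,fy=s,interpolation=cv2.INTER_CUBIC)
for z,c in((.144,(0,0,255)),(.126,(0,255,0)),(.1,(255,255,0))):
    p=proj(z);print(z,p.round(1).tolist()); cv2.polylines(im,[((p-[x0,y0]+.5)*s).astype(np.int32)],True,c,1)
cv2.imwrite("pics/s7.png",im)
r=env.trace(f,"lid")[0]; c=max(cv2.findContours(r["mask"].astype(np.uint8),0,2)[0],key=cv2.contourArea); print(cv2.approxPolyDP(c,3,True).reshape(-1,2).tolist())
```

```text
0.144 [[264.9, 205.2], [190.0, 212.9], [187.9, 147.0], [255.6, 140.6]]
0.126 [[264.8, 208.9], [191.1, 216.5], [188.9, 151.1], [255.6, 144.8]]
0.1 [[264.7, 214.0], [192.6, 221.5], [190.2, 156.9], [255.7, 150.6]]
[[254, 142], [237, 145], [241, 182], [213, 188], [205, 184], [204, 148], [188, 150], [193, 216], [264, 207]]
```

View pics/s7.png

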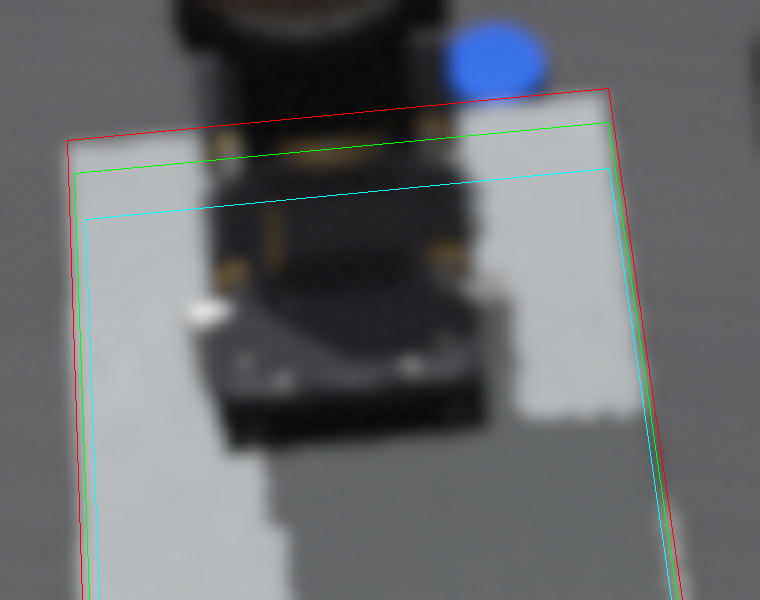

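The far edge matches a level lid at about +25 mm. I also need the near edge.

Run:
```python
from h import *
f=env.grab_frame("scene")
x0,y0,s=180,185,8
im=cv2.resize(f["image"][y0:y0+50,x0:x0+95],None,fx=s,fy=s,interpolation=cv2.INTER_CUBIC)
for p,c in(([[264.9,205.2],[190,212.9]],(0,0,255)),([[264.8,208.9],[191.1,216.5]],(0,255,0)),([[264.7,214],[192.6,221.5]],(255,255,0))):
    cv2.polylines(im,[((np.array(p)-[x0,y0]+.5)*s).astype(np.int32)],False,c,1)
cv2.imwrite("pics/s8.png",im)
```

```text
(no output)
```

View pics/s8.png

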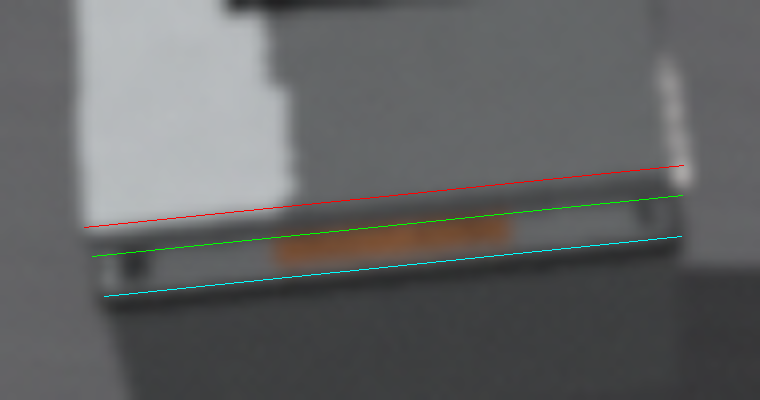

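The near top edge is about 1 px below the predicted red line, and the rim is about 1 px below its own line too. That makes it a calibration offset, and the lid is level with a gap of about 25 mm.

Run:
```python
from h import *
print(st()); print(env.close_job())
```

```text
{'clock': 24.883, 'position': [0.527, -0.063, 0.163], 'tool_rot': [-89.995, -0.0, -74.8], 'opening': 0.1, 'force': [-0.163, -0.305, -3.965], 'wrist_torque': [-0.103, 0.021, -0.047]}
the job is handed in; nothing more can be done
None
```

I lifted the steel stub off the lid and lowered it slowly until it touched the middle of the board. Then I gripped the lid's bar handle at 60 N and pulled slowly. The highest pull I logged was about 21.5 N, then the seal let go and the hand rose about 6 mm over that step. I handed the job in at 24.9 s with the lid held still above the case.

**Last checks:**
- **Stub:** it stands upright in the middle of the board, clear of the collar.
- **Force:** about 4 N at the wrist, which is the lid's weight, with little torque.
- **Lid:** it sits over the case, and its edges match a level lid about 25 mm above the rim. The near edge and the rim both appeared about 1 px (roughly 2–3 mm) below where I predicted. I took that as camera calibration rather than tilt.
- **Other objects:** nothing else in the camera views appeared to have moved.

**Disagreement:** in the top picture the arm hid part of the lid, so the outline measured there was wrong. I relied on the scene camera instead.

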